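# Set the mitre gauge to the red peg and lock it

## Robot

A 6-joint arm with a two-finger parallel gripper is mounted at the origin on the work surface. World frame = base frame: x ahead of the robot, y to its left, z up, the work surface at z = 0. Lengths are in m, angles in rad, forces in N, time in s.
With the tool pointing down it reaches from about 0.3 to 0.775 m from the base axis. Payload 14.6 kg.
Tool frame: the origin (TCP) lies on the centre line of the jaws, within the pads' length; the fingertips stand 19 mm ahead of it and the grasp point (between the pads) is the TCP; y points along the fingers, x is the direction in which the jaws open and shut, and the axes are right-handed (so a half turn about y gives the same grasp; the last joint's range is limited). The gripper opens to 94 mm and grips with 3 to 60 N. Pads are 16 mm wide; open, the fingers measure 119 mm over their backs; the gripper's body (75 mm by 177 mm) begins 78 mm behind the grasp point.
Start: joints at [1.192, 0.3, 1.521, -0, 1.321, -0.067], TCP at [0.169, 0.523, 0.224] pointing down, gripper open.
Joint ranges: [-3.03, 3.03], [-0.79, 2.21], [0.23, 2.52], [-1.04, 4.18], [0, 3.07], [-2.55, 2.55]. Speed limits (rad/s): [2.22, 2.22, 2.57, 3.14, 3.14, 3.14].

## Interface

Orientations are given as [roll, pitch, yaw] about the fixed x, y, z axes, in that order (R = Rz(yaw) Ry(pitch) Rx(roll)).
In Python, from station import ctrl, optics gives the robot as it stands.
- The arm moves only by the tool jog_arm, never from a script. Its argument "targets" is a list of rows, each a list of 3 entries, a list of its own where there are three numbers: the finger opening in cm, from 0 to 9.4, then the shift along the tool's x, y, z in cm, then the turn about the tool's y in rad. A call has 1 to 10 rows; each row is the pose to reach, as a shift and turn from the pose commanded when the call began, along the tool's axes at that moment; what a row does not reach only later rows make up. A row lasts 1/10 s, in which the tool goes at most 50 mm and 8.59 degrees, less where a joint would pass 70% of its speed; a pose out of reach is approached as far as the arm can. A call with a gripper value outside its range is refused whole. The fingers move at their own pace and stop on an object; "grip_force" is the grip in N (left out, the last holds). Time passes only in rows, so rows that repeat a pose let the fingers close. It gives the time, the measured TCP pose, the force and the opening at its end, in the units of the state.
- ctrl.get_obs(): the state, without advancing time (a new reading comes with each control period).
- optics.camera(name): name is "scene" or "top" or "wrist"; returns a dict with "img" (400x640x3 uint8, red, green, blue), "range_z" (400x640 float32, m along the optical axis (not along the pixel's ray), 0 where there is no reading), "camera_matrix" (3x3 intrinsics, pixels), "world_to_cam" (4x4, takes a point from world to camera coordinates); the wrist camera has in their place "mount" (4x4, takes a point from camera to tool coordinates, whose origin is the TCP and whose axes are the tool frame's). Camera axes: x right, y up, looking along -z (the intrinsics and any distortion apply to the point x, -y, -z); pixel columns grow to the right and rows downward; lengths in m; the calibration is good to about 2 mm. A picture is of the moment at which its call begins: read the wrist's pose just before it.
- ctrl.hand_in(): hands the job in, once; it reports no verdict.
The state is a dict: "time_s": time; "qpos": joint angles; "joint_vel": joint speeds; "tau": joint torques, N m; "ee_pos": TCP position; "eef_rot": TCP orientation; "force": force on the tool from outside, world axes, zero at the start; "moment": the same for the moment, N m; "grip_width": finger opening in m.
Only numpy, scipy, OpenCV 4.12 (cv2) and the standard library are available. Lean on these libraries where they do the work, as an engineer would, in place of code of your own. Each camera call takes 0.05 s, during which the arm holds its last target. There are 200 camera calls.

## Task

Set up the mitre gauge on the bench for the next cut: with a fingertip, gently push its blue swinging arm round until it points straight at the middle of the red peg (not the yellow one). Then push the black lock lever all the way over, clockwise seen from above, until it meets its stop, without disturbing the arm. Grip and lift nothing, leave both pegs, the wrench, the tin and the glue jar where they stand, and finish with the hand clear.

Things in the scene. Friction and masses are not known exactly. Their poses are not given: they have to be found in the camera images.
- gauge: plywood board of the mitre gauge, fixed to the bench, 270 (x) x 360 (y) x 18 mm; origin at the centre of its underside, z up; the arm pivots 90 mm towards -x and 30 mm towards +y of the origin, the lock lever pivots 70 mm towards -x and 100 mm towards -y of it. A black tick scale is printed on it, look only.
- pointer (a joint): blue swinging arm of the gauge, turning about the upright axis through point pointer_pivot. 0 = pointing along the board's +x, positive = anticlockwise from above, range -0.85 to 0.85 rad. It turns stiffly (about 0.22 N m: some 2 N at 110 mm from the pivot) and stays where it is left.
- pointer_pivot (a point): on the arm's pivot axis, at mid height of the arm, 36 mm above the bench; its x axis points along the arm. A round steel hub 38 mm across and up to 58 mm above the bench stands there.
- pointer_tip (a point): the point of the arm's brass tip, 160 mm from the pivot, on the arm's centreline, 36 mm above the bench; its x axis runs on along the centreline (the pointing direction), y to the left, z up. The blue bar is 24 mm wide with straight upright sides, from the hub to 135 mm from the pivot, its underside 22 mm and its top 50 mm above the bench; the last 25 mm is a brass cone.
- lever (a joint): black lock lever, turning about the upright axis through point lever_pivot. 0 = unlocked, pointing 45 degrees between the board's +x and -y; it grows clockwise from above to 1.5 rad = locked, at a hard stop. It starts between 0 and 0.3, turns stiffly (about 0.1 N m: some 2 N at 55 mm from the pivot) and stays where it is left. It does not itself move the arm or hold it.
- lever_pivot (a point): on the lever's pivot axis, 39 mm above the bench; its x axis points along the lever, z up. A steel hub 28 mm across reaches up to 50 mm above the bench.
- lever_end (a point): centre of the round end of the lever, 76 mm from its pivot, 39 mm above the bench. The lever's bar is 14 mm wide, from 31 to 47 mm above the bench; its end is 21 mm across, from 28 to 52 mm above the bench.
- peg_red: loose red plastic peg standing on the board beyond the arm's tip, 22 mm across (foot 26 mm), 36 mm tall, 50 g; origin at the centre of its underside, z up. It and the yellow peg stand on either side of the board's middle, which one is left changes. The arm's tip swings past at least 10 mm short of either peg and cannot touch them.
- peg_yellow: loose yellow peg, same shape as the red one; not the target.
- wrench: loose steel wrench, 180 mm long, lying flat on the bench to the left (+y) of the board; a bystander.
- tin: loose open steel tin, 72 mm across, 75 mm tall, standing on the bench at the right (-y), far end of the board; origin at the centre of its underside; a bystander.
- glue: loose amber glue jar, 52 mm across, 110 mm tall, standing on the bench to the left (+y) of the board; origin at the centre of its underside; a bystander.
Things that resemble listed ones, but are neither listed nor needed, are in the scene too. Several things have the shape of the peg_red; the one meant has the colours described above. Several things have the shape of the peg_yellow; the one meant has the colours described above.

How it is judged:
On the way, in this order (a step that is already met when the one before it is completed fails the run):
1. the arm points at the red peg, at rest, while the lever is still unlocked (y of peg_red in the frame of pointer_tip between -0.006 and 0.006 m and value of joint lever below 0.6 rad and velocity of joint pointer between -0.05 and 0.05 rad/s), for 0.3 s.
2. the lever is fully over while the arm still points at the red peg (y of peg_red in the frame of pointer_tip between -0.006 and 0.006 m and value of joint lever above 1.4 rad), for 0.2 s.
At the end, for the whole second after the job is handed in: The arm's centreline passes within 6 mm of the red peg's axis, the lever is at 1.4 rad or more (stop at 1.5), both at rest; both pegs, wrench, tin and jar are within 12 mm of where they started, pegs, tin and jar upright; the robot touches nothing (all of step 2 and linear speed of peg_red below 0.01 m/s and velocity of joint lever between -0.05 and 0.05 rad/s and distance of each of wrench, tin, glue, peg_red, peg_yellow from where it was at the start of the episode below 0.012 m and angle between each of tin, glue, peg_red, peg_yellow's own z axis and vertical below 0.2 rad).
It fails at once if the lock lever pushed over while the arm does not point at the red peg (value of joint lever above 0.7 rad and not (y of peg_red in the frame of pointer_tip between -0.009 and 0.009 m)).
It fails at once if the arm gripped or pushed roughly (over 25 N) (contact force between the fingers and pointer above 25 N).
It fails at once if the lever gripped or pushed roughly (over 25 N) (contact force between the fingers and lever above 25 N).
It fails at once if a peg or bystander moved, lifted or knocked over (distance of any of wrench, tin, glue, peg_red, peg_yellow from where it was at the start of the episode above 0.015 m).
It also fails if it takes over 62 s, if anything falls off the work surface, if the arm or the gripper's body presses on something with over 40 N, if the wrist force passes 120 N, or if a joint passes its speed limit or range.

## Working session

There is one attempt and no reset: what is moved stays moved. The work goes in short steps, Python scripts to look and compute and a tool call to move; the robot and the scene stay as the last step left them, time stands still between calls to the robot, and variables do not carry over. Pictures are saved under pics/ and viewed, about 8 in all and at most 12, crops included, and the job is handed in when it is done.

Besides the shell and the picture viewer there is one more tool, called after ">>>" as name(argument=value, ...), one argument or row to a line, values as JSON. jog_arm: Moves the arm, as the interface text tells. Its arguments: {"type":"object","properties":{"targets":{"type":"array","items":{"type":"array"}},"grip_force":{"type":"number"}},"required":["targets"]}

```bash
ls; mkdir -p pics
python3 - <<'E'
from station import ctrl, optics
import cv2, numpy as np
print(ctrl.get_obs())
for n in ["scene","top"]:
    c=optics.camera(n); cv2.imwrite(f"pics/{n}0.png",c["img"][:,:,::-1])
    np.savez(f"pics/{n}0.npz",**c)
    print(n,c["camera_matrix"],c["world_to_cam"],[k for k in c])
E
```

```text
pics
{'time_s': 0.0, 'qpos': array([ 1.19237767e+00,  3.00432945e-01,  1.52157815e+00,  2.17734738e-05,
        1.32069644e+00, -6.66209108e-02]), 'joint_vel': array([ 1.60051329e-05, -8.97633230e-04, -9.72700612e-04, -2.00297808e-03,
       -5.91602904e-04,  1.65588164e-03]), 'tau': array([-4.63274337e-04, -5.31804979e+01, -3.52723038e+01,  7.07690092e-02,
        2.45692651e-02, -1.60393733e-04]), 'ee_pos': array([0.16864383, 0.52325573, 0.22390849]), 'eef_rot': array([-1.57070106e+00,  1.11100365e-03,  1.25899324e+00]), 'force': array([ 0.34105495, -0.14112263, -0.28986282]), 'moment': array([0.05560854, 0.01052586, 0.02399768]), 'grip_width': 0.09416583669253631}
scene [[511.59492107   0.         323.89866054]
 [  0.         511.59492107 202.920554  ]
 [  0.           0.           1.        ]] [[ 0.81256624  0.58248447  0.02116456 -0.53255368]
 [-0.38094816  0.50323983  0.77564693  0.15276926]
 [ 0.44115145 -0.63832712  0.63081209 -1.34404422]
 [ 0.          0.          0.          1.        ]] ['img', 'range_z', 'camera_matrix', 'world_to_cam']
top [[487.91616116   0.         320.05691926]
 [  0.         487.91616116 198.52395957]
 [  0.           0.           1.        ]] [[ 0.02326045 -0.99961053 -0.01541891  0.05166694]
 [ 0.99144942  0.02108417  0.12877693 -0.63136221]
 [-0.12840168 -0.01828248  0.99155371 -1.21710748]
 [ 0.          0.          0.          1.        ]] ['img', 'range_z', 'camera_matrix', 'world_to_cam']
```

View pics/top0.png

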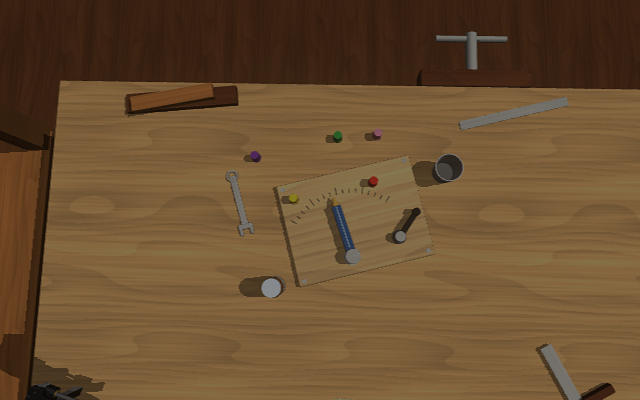

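View pics/scene0.png

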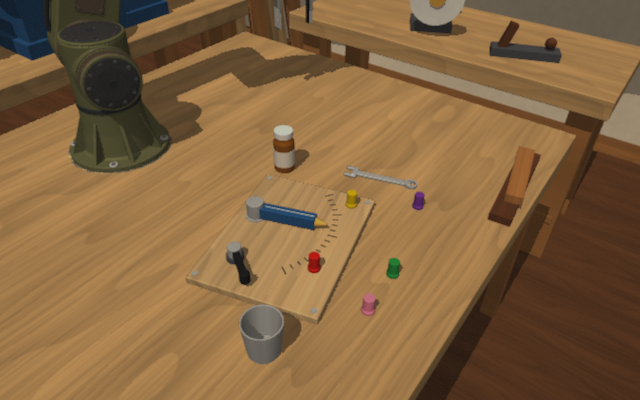

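The top view shows the pointer hub at (352,256) with its tip at (335,200), and the red peg at (373,182). The yellow peg is at (293,198), the lever hub at (400,237) with its end at (417,211), the jar at (271,288) and the tin at (448,168). The pointer must swing clockwise. Next I'll measure from both views.

```bash
cat > h.py <<'E'
import numpy as np, cv2
def cloud(c, W=None):
    """world points per pixel (400x640x3) from depth; W = cam->world"""
    K=c["camera_matrix"]; W=np.linalg.inv(c["world_to_cam"]) if W is None else W
    v,u=np.mgrid[:400,:640]; d=c["range_z"]
    P=np.stack([(u-K[0,2])/K[0,0]*d,-(v-K[1,2])/K[1,1]*d,-d,np.ones_like(d)],-1)
    return (P@W.T)[...,:3]
def ray(c,u,v,z,W=None):
    K=c["camera_matrix"]; W=np.linalg.inv(c["world_to_cam"]) if W is None else W
    u=np.asarray(u,float); v=np.asarray(v,float)
    D=np.stack([(u-K[0,2])/K[0,0],-(v-K[1,2])/K[1,1],-np.ones_like(u)],-1)@W[:3,:3].T
    o=W[:3,3]; return o+D*((z-o[2])/D[...,2])[...,None]
def masks(c):
    H=cv2.cvtColor(c["img"],cv2.COLOR_RGB2HSV).astype(int); h,s,v=H[...,0],H[...,1],H[...,2]
    return dict(red=((h<5)|(h>176))&(s>190)&(v>60), yellow=(h>22)&(h<32)&(s>200)&(v>90),
      blue=(h>100)&(h<125)&(s>100)&(v>35), black=(v<45)&(s<120))
def report(c,W=None,roi=((0.40,0.80),(-0.25,0.25))):
    P=cloud(c,W); M=masks(c); out={}
    R=(P[...,0]>roi[0][0])&(P[...,0]<roi[0][1])&(P[...,1]>roi[1][0])&(P[...,1]<roi[1][1])&(c["range_z"]>0)
    for k,zt in dict(red=.054,yellow=.054,blue=.050,black=.047).items():
        m=M[k]&R&(P[...,2]>zt-.006)&(P[...,2]<zt+.008)
        n,L,S,C=cv2.connectedComponentsWithStats(m.astype(np.uint8))
        if n<2: print(k,"none"); continue
        i=1+S[1:,4].argmax(); m=L==i; v,u=np.nonzero(m)
        Q=ray(c,u,v,zt,W)[:,:2]; ctr,(w,h),a=cv2.minAreaRect(Q.astype(np.float32)*1000)
        e=np.linalg.eigh(np.cov(Q.T))[1][:,1]; e*=np.sign(e[0]) 
        out[k]=(Q.mean(0),e); print(k,S[i,4],"zmed",P[m][:,2].mean().round(4),"mean",Q.mean(0).round(4),"ang",np.arctan2(e[1],e[0]).round(4),"rect",np.round([w,h],1),"ctr",np.round(ctr,1))
    if "red" in out and "blue" in out:
        q,e=out["blue"]; d=out["red"][0]-q; print("red off centreline (mm, +left)",1000*(e[0]*d[1]-e[1]*d[0]))
    return out,P
E
python3 - <<'E'
from h import *
for n in ["top","scene"]:
    c=dict(np.load(f"pics/{n}0.npz")); print(n); o,P=report(c)
    if n=="top":
        for nm,(u,v) in dict(phub=(352,256),lhub=(400,237),lend=(417,211),tinrim=(448,168),jar=(271,288)).items(): print(nm,P[v-2:v+3,u-2:u+3].reshape(-1,3).mean(0).round(4), ray(c,u,v,.05).round(4))
        s=[(277,187),(300,285),(433,253),(409,156)]
        print(ray(c,*np.array(s).T,.018).round(3))
E
```

```text
top
red 46 zmed 0.0547 mean [ 0.6786 -0.0693] ang 0.2658 rect [18.2 15.3] ctr [677.9 -69. ]
yellow 21 zmed 0.0549 mean [0.6318 0.1379] ang -0.6318 rect [12.2 17.7] ctr [631.9 137.6]
blue 277 zmed 0.0504 mean [0.5552 0.0063] ang 0.3387 rect [115.5  20.8] ctr [556.3   6.9]
black 110 zmed 0.0484 mean [ 0.5783 -0.165 ] ang -0.5708 rect [14.5 68.5] ctr [ 578.8 -166.5]
red off centreline (mm, +left) -112.33266691671902
phub [ 0.4845 -0.0179  0.059 ] [ 0.4846 -0.0183  0.05  ]
lhub [ 0.5351 -0.1387  0.0513] [ 0.5351 -0.1388  0.05  ]
lend [ 0.6018 -0.1813  0.0532] [ 0.6022 -0.1818  0.05  ]
tinrim [ 0.7242 -0.2728  0.0041] [ 0.715  -0.2615  0.05  ]
jar [0.4036 0.1764 0.1101] [0.4003 0.1832 0.05  ]
[[ 0.661  0.18   0.018]
 [ 0.408  0.112  0.018]
 [ 0.498 -0.229  0.018]
 [ 0.752 -0.167  0.018]]
scene
red 80 zmed 0.0536 mean [ 0.6809 -0.071 ] ang -0.9932 rect [18.8 21.2] ctr [681.2 -70. ]
yellow 52 zmed 0.0528 mean [0.6335 0.1328] ang -1.0491 rect [18.  21.2] ctr [634.5 132.3]
blue 348 zmed 0.0492 mean [0.5593 0.0019] ang 0.3385 rect [117.5  28.1] ctr [558.8   2.7]
black 230 zmed 0.048 mean [ 0.5846 -0.1682] ang -0.5567 rect [18.2 74.4] ctr [ 583.1 -165.8]
red off centreline (mm, +left) -109.16706795340143
```

```bash
cat >> h.py <<'E'
def shift(obs,targets):
    """world TCP targets -> shifts in tool cm from the present pose"""
    from scipy.spatial.transform import Rotation as Rn
    R=Rn.from_euler("xyz",obs["eef_rot"]).as_matrix()
    return ((np.asarray(targets)-obs["ee_pos"])@R*100).round(2)
PIV=np.array([.4848,-.0183]); LP=np.array([.536,-.1395])
def push(piv,th,r,half,side,yaw,hx=.0125,hz=.008,gap=0.,z=.048):
    """TCP so the closed fingers (box) touch a bar at angle th from side +1(left)/-1"""
    u=np.array([np.cos(th),np.sin(th)]); n=np.array([-u[1],u[0]])
    d=yaw-th-np.pi/2; s=hx*abs(np.cos(d))+hz*abs(np.sin(d))
    return [*(piv+r*u+side*(half+s+gap)*n),z]
E
python3 - <<'E'
from station import ctrl
from h import *
o=ctrl.get_obs(); y=o["eef_rot"][2]
p=push(PIV,.339,.11,.012,1,y,gap=.015)
print(p, shift(o,[[p[0],p[1],.224],p]))
q=dict(o); q["ee_pos"]=np.array(p)
T=np.arange(.339,-.262,-.05); print(np.c_[T,shift(q,[push(PIV,t,.11,.012,1,y) for t in T])])
E
```

```text
[np.float64(0.574642101330536), np.float64(0.05769297535606682), 0.048] [[-3.186e+01  3.000e-02 -5.292e+01]
 [-3.184e+01  1.763e+01 -5.292e+01]]
[[ 0.339 -1.19   0.    -0.91 ]
 [ 0.289 -1.56   0.    -1.34 ]
 [ 0.239 -1.95   0.    -1.75 ]
 [ 0.189 -2.36   0.    -2.14 ]
 [ 0.139 -2.79   0.    -2.52 ]
 [ 0.089 -3.25   0.    -2.87 ]
 [ 0.039 -3.72   0.    -3.2  ]
 [-0.011 -4.22   0.    -3.51 ]
 [-0.061 -4.73   0.    -3.79 ]
 [-0.111 -5.26   0.01  -4.04 ]
 [-0.161 -5.81   0.01  -4.27 ]
 [-0.211 -6.37   0.01  -4.47 ]
 [-0.261 -6.94   0.01  -4.64 ]]
```

>>> jog_arm(
  targets=[
    [0,[-31.86,0,-52.92],0],
    [0,[-31.86,0,-52.92],0],
    [0,[-31.86,0,-52.92],0],
    [0,[-31.86,0,-52.92],0],
    [0,[-31.86,0,-52.92],0],
    [0,[-31.86,0,-52.92],0],
    [0,[-31.86,0,-52.92],0],
    [0,[-31.86,0,-52.92],0],
    [0,[-31.86,0,-52.92],0],
    [0,[-31.86,0,-52.92],0],
  ],
  grip_force=10,
)

```text
time_s: 1.1
ee_pos: [0.4983, 0.1447, 0.2243]
eef_rot: [-1.571, 0.0, 1.259]
force: [0.4, 1.1, -0.4]
grip_width: 0.0174
```

Run:
```python
from station import ctrl
from h import *
o=ctrl.get_obs(); y=o["eef_rot"][2]
p=push(PIV,.339,.11,.012,1,y,gap=.015)
print(o["ee_pos"],o["grip_width"],y,shift(o,[[p[0],p[1],.224],[p[0],p[1],.12],p]))
```

```text
[0.49826329 0.14468577 0.22433953] 0.017423475194295303 1.2588343113966796 [[-5.94  0.03 -9.94]
 [-5.93 10.43 -9.94]
 [-5.93 17.63 -9.94]]
```

>>> jog_arm(
  targets=[
    [0,[-5.94,0,-9.94],0],
    [0,[-5.94,0,-9.94],0],
    [0,[-5.94,0,-9.94],0],
    [0,[-5.94,5,-9.94],0],
    [0,[-5.94,10,-9.94],0],
    [0,[-5.94,10,-9.94],0],
    [0,[-5.94,10,-9.94],0],
  ],
)

```text
time_s: 1.8
ee_pos: [0.5738, 0.0599, 0.1255]
eef_rot: [-1.57, 0.0, 1.259]
force: [0.9, 0.2, 0.4]
grip_width: 0.0004
```

Run:
```python
from station import ctrl,optics
from h import *
o=ctrl.get_obs(); y=o["eef_rot"][2]
p=push(PIV,.339,.11,.012,1,y,gap=.015)
print(o["ee_pos"],o["grip_width"],y,shift(o,[p]))
c=optics.camera("wrist"); cv2.imwrite("pics/w1.png",c["img"][:,:,::-1]); print(c["mount"].round(3))
```

```text
[0.57381259 0.05993343 0.12550888] 0.0004213711298708806 1.2594004879304426 [[-0.19  7.75 -0.15]]
[[ 1.    -0.001 -0.001  0.   ]
 [-0.     0.229 -0.973 -0.159]
 [ 0.001  0.973  0.229  0.066]
 [ 0.     0.     0.     1.   ]]
```

View pics/w1.png

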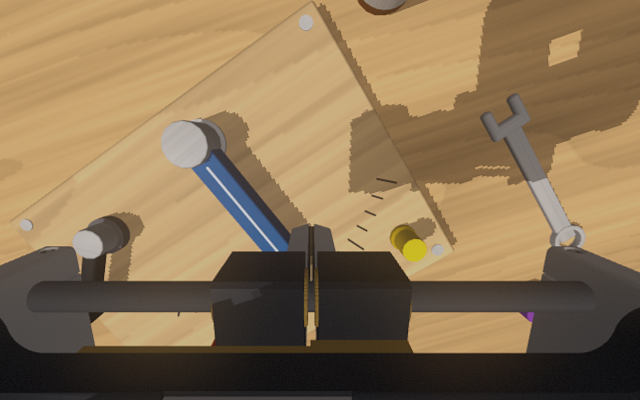

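The wrist view shows the closed fingertips at about (312,230), left of the blue bar, with the hub at (190,143) and the yellow peg clear at (410,243). Now I'll descend.

>>> jog_arm(
  targets=[
    [0,[-0.1,3,-0.1],0],
    [0,[-0.1,5,-0.1],0],
    [0,[-0.1,6.5,-0.1],0],
    [0,[-0.1,7.7,-0.1],0],
    [0,[-0.1,7.7,-0.1],0],
    [0,[-0.1,7.7,-0.1],0],
  ],
)

```text
time_s: 2.45
ee_pos: [0.5749, 0.0584, 0.0485]
eef_rot: [-1.572, -0.0, 1.259]
force: [-0.3, -0.6, 0.6]
grip_width: 0.0002
```

Run:
```python
from station import ctrl,optics
from h import *
o=ctrl.get_obs(); y=o["eef_rot"][2]
print(o["ee_pos"],o["force"],y)
T=np.r_[.339,np.arange(.30,-.262,-.04)]; print(np.c_[T,shift(o,[push(PIV,t,.11,.012,1,y) for t in T])])
```

```text
[0.57491379 0.05841899 0.04847485] [-0.33653982 -0.56381601  0.6343431 ] 1.2591116049662725
[[ 0.339 -1.27   0.05  -0.9  ]
 [ 0.3   -1.55   0.05  -1.24 ]
 [ 0.26  -1.86   0.05  -1.57 ]
 [ 0.22  -2.18   0.05  -1.9  ]
 [ 0.18  -2.51   0.05  -2.21 ]
 [ 0.14  -2.86   0.05  -2.51 ]
 [ 0.1   -3.22   0.05  -2.79 ]
 [ 0.06  -3.6    0.05  -3.06 ]
 [ 0.02  -3.99   0.05  -3.32 ]
 [-0.02  -4.39   0.05  -3.56 ]
 [-0.06  -4.8    0.05  -3.78 ]
 [-0.1   -5.22   0.05  -3.99 ]
 [-0.14  -5.66   0.05  -4.17 ]
 [-0.18  -6.1    0.05  -4.35 ]
 [-0.22  -6.55   0.05  -4.5  ]
 [-0.26  -7.01   0.05  -4.63 ]]
```

>>> jog_arm(
  targets=[
    [0,[-0.4,0.05,-0.3],0],
    [0,[-0.8,0.05,-0.6],0],
    [0,[-1.25,0.05,-0.9],0],
    [0,[-1.55,0.05,-1.25],0],
    [0,[-1.85,0.05,-1.55],0],
    [0,[-2.2,0.05,-1.9],0],
    [0,[-2.5,0.05,-2.2],0],
    [0,[-2.85,0.05,-2.5],0],
    [0,[-3.2,0.05,-2.8],0],
    [0,[-3.6,0.05,-3.05],0],
  ],
)

```text
time_s: 3.45
ee_pos: [0.5924, 0.0144, 0.0468]
eef_rot: [-1.571, 0.0, 1.259]
force: [-0.9, 2.9, -0.4]
grip_width: 0.0004
```

>>> jog_arm(
  targets=[
    [0,[-0.4,0,-0.27],0],
    [0,[-0.8,0,-0.5],0],
    [0,[-1.2,0,-0.73],0],
    [0,[-1.6,0,-0.94],0],
    [0,[-2.05,0,-1.12],0],
    [0,[-2.4,0,-1.26],0],
    [0,[-2.4,0,-1.26],0],
    [0,[-2.4,0,-1.26],0],
  ],
)

```text
time_s: 4.25
ee_pos: [0.5972, -0.0123, 0.0471]
eef_rot: [-1.571, 0.0, 1.259]
force: [-0.1, 0.2, 0.4]
grip_width: 0.0005
```

Run:
```python
from station import ctrl,optics
from h import *
o=ctrl.get_obs(); print(o["ee_pos"],o["force"])
for n in ["scene","top"]:
    c=optics.camera(n); print(n); report(c); cv2.imwrite(f"pics/{n}1.png",c["img"][:,:,::-1])
```

```text
[ 0.59716292 -0.01227717  0.0470701 ] [-0.10985661  0.15134805  0.35398695]
scene
red 79 zmed 0.0533 mean [ 0.6813 -0.0709] ang -0.956 rect [18.9 23.8] ctr [681.9 -71. ]
yellow 43 zmed 0.0534 mean [0.6329 0.1339] ang -0.831 rect [17.5 21.2] ctr [634.5 132.2]
blue 332 zmed 0.0494 mean [ 0.5686 -0.039 ] ang -0.1335 rect [ 27.6 119.8] ctr [561. -36.]
black 227 zmed 0.0481 mean [ 0.5844 -0.1679] ang -0.5595 rect [17.7 75.6] ctr [ 583.4 -166.3]
red off centreline (mm, +left) -16.593637859087956
top
red 43 zmed 0.0548 mean [ 0.6789 -0.0695] ang 0.6245 rect [15.6 15.4] ctr [679.1 -69. ]
yellow 3 zmed 0.0538 mean [0.6333 0.1433] ang -0.4583 rect [1.2 5.7] ctr [633.  143.2]
blue none
black 119 zmed 0.0486 mean [ 0.5789 -0.1651] ang -0.5709 rect [18.2 69.1] ctr [ 580.8 -164.2]
```

>>> jog_arm(
  targets=[
    [0,[-0.3,0,-0.1],0],
    [0,[-0.6,0,-0.2],0],
    [0,[-0.8,0,-0.25],0],
    [0,[-0.8,0,-0.25],0],
    [0,[-0.8,0,-0.25],0],
  ],
)

```text
time_s: 4.85
ee_pos: [0.597, -0.0206, 0.047]
eef_rot: [-1.571, 0.0, 1.259]
force: [0.6, 0.3, 0.8]
grip_width: 0.0008
```

>>> jog_arm(
  targets=[
    [0,[1.5,0,0],0],
    [0,[3,-3,0],0],
    [0,[5,-7,0],0],
    [0,[8,-10,0],0],
    [0,[12,-12,0],0],
    [0,[16,-12,0],0],
    [0,[20,-12,0],0],
    [0,[20,-12,0],0],
  ],
)

```text
time_s: 5.65
ee_pos: [0.6584, 0.1754, 0.1665]
eef_rot: [-1.571, -0.001, 1.263]
force: [-0.3, -1.0, 0.2]
grip_width: 0.0004
```

Run:
```python
from station import ctrl,optics
from h import *
o=ctrl.get_obs(); print(o["ee_pos"],o["force"])
for n in ["scene","top"]:
    c=optics.camera(n); print(n); out,P=report(c); cv2.imwrite(f"pics/{n}2.png",cv2.resize(c["img"][140:300,220:460,::-1],None,fx=3,fy=3))
    b=out["blue"][0]-PIV; r=out["red"][0]-PIV; print(np.arctan2(b[1],b[0]),np.arctan2(r[1],r[0]))
```

```text
[0.65837525 0.1753884  0.16653169] [-0.3212607  -1.00760853  0.24706866]
scene
red 81 zmed 0.0533 mean [ 0.681  -0.0712] ang -0.9744 rect [18.8 23.8] ctr [681.9 -71. ]
yellow 51 zmed 0.0534 mean [0.6333 0.1331] ang -1.0801 rect [18.  21.2] ctr [634.5 132.3]
blue 383 zmed 0.0499 mean [ 0.5616 -0.0414] ang -0.261 rect [ 26.6 119.8] ctr [559.2 -40.3]
black 226 zmed 0.0481 mean [ 0.5842 -0.1678] ang -0.5589 rect [18.2 74.4] ctr [ 583.1 -165.7]
red off centreline (mm, +left) 2.022064111042568
-0.29186865840561177 -0.26324189595362885
top
red 45 zmed 0.0546 mean [ 0.6785 -0.0692] ang 0.3462 rect [18.2 15.3] ctr [677.9 -69. ]
yellow none
blue 308 zmed 0.0506 mean [ 0.5571 -0.0375] ang -0.2568 rect [ 21.4 116.5] ctr [558.3 -37.7]
black 108 zmed 0.049 mean [ 0.5788 -0.1645] ang -0.5462 rect [15.9 69. ] ctr [ 579.7 -166.2]
red off centreline (mm, +left) 0.11831153156478466
-0.2590033993289082 -0.25704343413503916
```

View pics/top2.png

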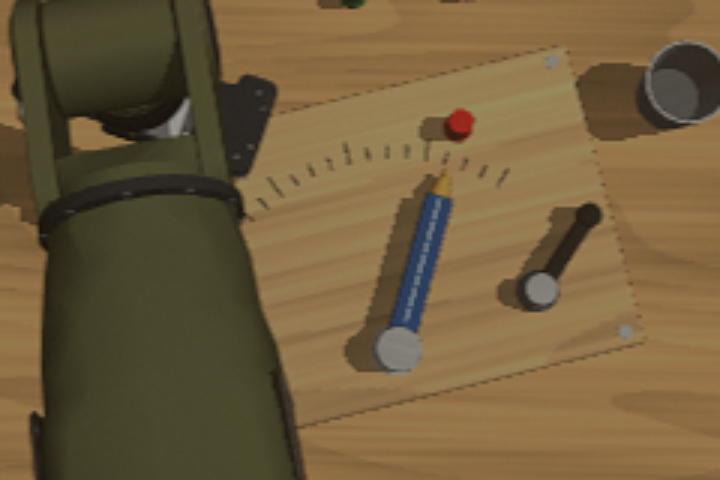

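The crop shows the hub at (398,350), the tip at (445,172) and the red peg at (460,124). They are aligned to within about 2 mm, and the lever hasn't moved. I'll check this more closely with the wrist camera on the way to the lever.

Run:
```python
from station import ctrl
from h import *
o=ctrl.get_obs(); print(shift(o,[[.72,-.09,.25]]))
```

```text
[[-23.01  -8.35 -13.87]]
```

>>> jog_arm(
  targets=[
    [0,[-3,-4,-2],0],
    [0,[-7,-8.3,-4],0],
    [0,[-11,-8.3,-6.5],0],
    [0,[-15,-8.3,-9],0],
    [0,[-19,-8.3,-11.5],0],
    [0,[-23,-8.3,-13.8],0],
    [0,[-23,-8.3,-13.8],0],
    [0,[-23,-8.3,-13.8],0],
    [0,[-23,-8.3,-13.8],0],
  ],
)

```text
time_s: 6.65
ee_pos: [0.7188, -0.0907, 0.2502]
eef_rot: [-1.571, -0.0, 1.259]
force: [-0.0, 0.1, -0.1]
grip_width: 0.0004
```

```bash
cat >> h.py <<'E'
def wristW(o,c):
    from scipy.spatial.transform import Rotation as Rn
    T=np.eye(4); T[:3,:3]=Rn.from_euler("xyz",o["eef_rot"]).as_matrix(); T[:3,3]=o["ee_pos"]
    return T@c["mount"]
E
python3 - <<'E'
from station import ctrl,optics
from h import *
o=ctrl.get_obs(); c=optics.camera("wrist"); W=wristW(o,c); print(o["ee_pos"])
report(c,W); cv2.imwrite("pics/w2.png",c["img"][:,:,::-1])
y=o["eef_rot"][2]; p=push(LP,-.55,.06,.007,1,y,gap=.015)
print(p,shift(o,[[*p[:2],.13],p]))
E
```

```text
[ 0.71880243 -0.09067202  0.25016106]
red 214 zmed 0.0532 mean [ 0.6793 -0.0679] ang 1.0651 rect [19.9 18.4] ctr [679.5 -68. ]
yellow 275 zmed 0.0532 mean [0.631  0.1363] ang -0.8878 rect [19.3 20.4] ctr [631.2 136.8]
blue 1572 zmed 0.0491 mean [ 0.5627 -0.037 ] ang -0.2527 rect [ 22.1 105.8] ctr [564.9 -37.4]
black none
red off centreline (mm, +left) -0.7931236210529796
[np.float64(0.6059868116388029), np.float64(-0.14014001345096067), 0.048] [[-8.17 12.01  9.22]
 [-8.17 20.21  9.22]]
```

View pics/w2.png

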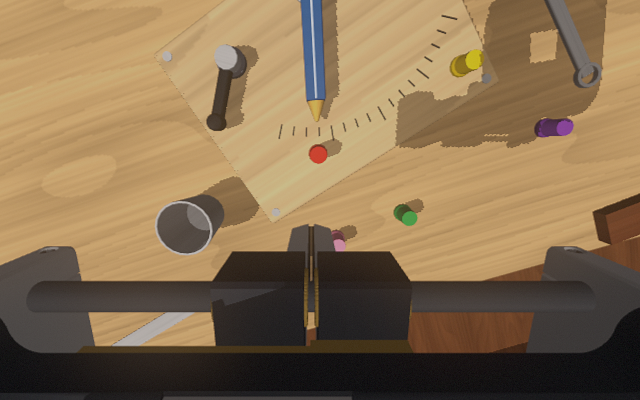

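The wrist view puts the red peg (318,154) 0.8 mm off the arm's centreline, so all three views agree. The lever runs from its hub at (229,58) to its end at (216,122). Next is the lever approach.

>>> jog_arm(
  targets=[
    [0,[-2.8,4,3],0],
    [0,[-5.5,8,6],0],
    [0,[-8.2,12,9.2],0],
    [0,[-8.2,12,9.2],0],
    [0,[-8.2,15,9.2],0],
    [0,[-8.2,18,9.2],0],
    [0,[-8.2,20.2,9.2],0],
    [0,[-8.2,20.2,9.2],0],
    [0,[-8.2,20.2,9.2],0],
  ],
)

```text
time_s: 7.6
ee_pos: [0.6067, -0.1404, 0.0489]
eef_rot: [-1.571, -0.0, 1.26]
force: [0.4, -0.2, 0.6]
grip_width: 0.0005
```

Run:
```python
from station import ctrl,optics
from h import *
o=ctrl.get_obs(); y=o["eef_rot"][2]
print(o["ee_pos"],o["force"])
T=np.r_[np.arange(-.55,-2.03,-.08)]; print(np.c_[T,shift(o,[push(LP,t,.06,.007,1,y) for t in T])])
```

```text
[ 0.60667565 -0.14040145  0.04890569] [ 0.42551927 -0.23397672  0.57418794]
[[-0.55 -1.45  0.09  0.43]
 [-0.63 -1.93  0.09  0.39]
 [-0.71 -2.42  0.09  0.39]
 [-0.79 -2.91  0.09  0.43]
 [-0.87 -3.41  0.09  0.51]
 [-0.95 -3.9   0.09  0.64]
 [-1.03 -4.4   0.09  0.81]
 [-1.11 -4.88  0.09  1.04]
 [-1.19 -5.35  0.09  1.3 ]
 [-1.27 -5.8   0.09  1.61]
 [-1.35 -6.22  0.09  1.97]
 [-1.43 -6.62  0.09  2.37]
 [-1.51 -6.98  0.09  2.81]
 [-1.59 -7.3   0.09  3.28]
 [-1.67 -7.58  0.09  3.79]
 [-1.75 -7.81  0.09  4.33]
 [-1.83 -7.99  0.09  4.89]
 [-1.91 -8.12  0.09  5.39]
 [-1.99 -8.22  0.09  5.79]]
```

>>> jog_arm(
  targets=[
    [0,[-0.5,0.2,0.2],0],
    [0,[-1.0,0.2,0.4],0],
    [0,[-1.45,0.2,0.4],0],
    [0,[-1.9,0.2,0.4],0],
    [0,[-2.4,0.2,0.4],0],
    [0,[-2.9,0.2,0.4],0],
    [0,[-3.4,0.2,0.5],0],
    [0,[-3.9,0.2,0.65],0],
    [0,[-4.4,0.2,0.8],0],
    [0,[-4.9,0.2,1.05],0],
  ],
)

```text
time_s: 8.6
ee_pos: [0.5811, -0.1849, 0.046]
eef_rot: [-1.571, 0.0, 1.259]
force: [1.5, 2.9, 0.6]
grip_width: 0.0002
```

>>> jog_arm(
  targets=[
    [0,[-0.45,0,0.25],0],
    [0,[-0.9,0,0.55],0],
    [0,[-1.3,0,0.9],0],
    [0,[-1.7,0,1.3],0],
    [0,[-2.1,0,1.75],0],
    [0,[-2.4,0,2.25],0],
    [0,[-2.7,0,2.75],0],
    [0,[-2.9,0,3.3],0],
    [0,[-3.0,0,3.6],0],
    [0,[-3.0,0,3.6],0],
  ],
)

```text
time_s: 9.6
ee_pos: [0.5374, -0.2023, 0.0461]
eef_rot: [-1.571, 0.0, 1.259]
force: [-0.3, 0.5, 0.4]
grip_width: 0.0007
```

Run:
```python
from station import ctrl,optics
from h import *
o=ctrl.get_obs(); y=o["eef_rot"][2]
print(o["ee_pos"],o["force"])
T=np.r_[np.arange(-1.75,-2.06,-.05)]; print(np.c_[T,shift(o,[push(LP,t,.06,.007,1,y) for t in T])])
for n in ["scene","wrist"]:
    c=optics.camera(n); print(n); report(c,wristW(o,c) if n=="wrist" else None)
    if n=="scene": cv2.imwrite("pics/s3.png",cv2.resize(c["img"][160:330,170:390,::-1],None,fx=3,fy=3))
```

```text
[ 0.53738604 -0.20229006  0.04605357] [-0.32981729  0.5327293   0.36264904]
[[-1.75  0.21 -0.19 -0.38]
 [-1.8   0.09 -0.19 -0.03]
 [-1.85 -0.01 -0.19  0.32]
 [-1.9  -0.09 -0.19  0.64]
 [-1.95 -0.16 -0.19  0.88]
 [-2.   -0.22 -0.19  1.13]
 [-2.05 -0.27 -0.19  1.38]]
scene
red 79 zmed 0.0534 mean [ 0.6812 -0.0712] ang -0.9669 rect [21.3 22.8] ctr [681.2 -71.6]
yellow 49 zmed 0.0531 mean [0.6328 0.1329] ang -1.2534 rect [17.9 21.2] ctr [634.3 132.1]
blue 369 zmed 0.0496 mean [ 0.5639 -0.0421] ang -0.2517 rect [ 26.9 117.7] ctr [560.4 -40.2]
black 73 zmed 0.0458 mean [ 0.5336 -0.1639] ang 1.3775 rect [27.3 14.9] ctr [ 532.9 -165. ]
red off centreline (mm, +left) 1.0994138864614706
wrist
red none
yellow none
blue 6002 zmed 0.0491 mean [ 0.5398 -0.034 ] ang -0.2056 rect [28.4 96.2] ctr [545.1 -36.9]
black 179 zmed 0.0439 mean [ 0.5317 -0.0446] ang -0.3446 rect [ 6.4 22.1] ctr [532.6 -44.8]
```

View pics/s3.png

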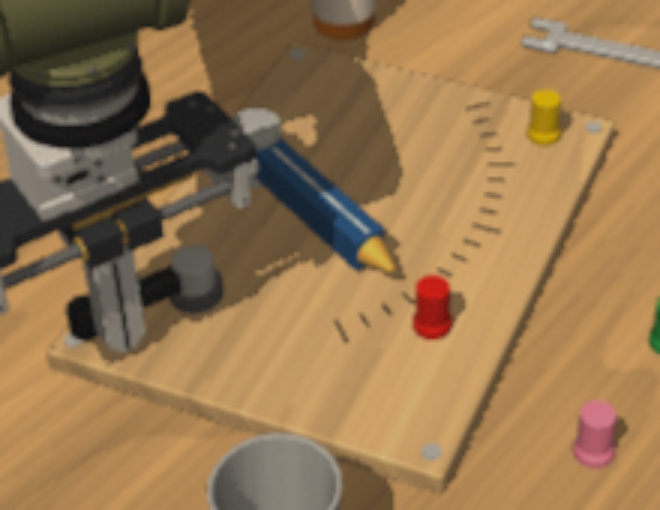

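The scene crop shows the fingers behind the lever, which is nearly over, and the arm still aimed at the red peg. I'll make the last stretch in small steps, watching the force.

>>> jog_arm(
  targets=[
    [0,[-0.05,0,0.25],0],
    [0,[-0.1,0,0.5],0],
    [0,[-0.15,0,0.7],0],
    [0,[-0.15,0,0.9],0],
  ],
)

```text
time_s: 10.1
ee_pos: [0.5287, -0.2007, 0.046]
eef_rot: [-1.571, 0.0, 1.259]
force: [1.8, 0.4, -0.2]
grip_width: 0.0004
```

>>> jog_arm(
  targets=[
    [0,[0,0,0.1],0],
    [0,[0,0,0.2],0],
  ],
)

```text
time_s: 10.3
ee_pos: [0.5279, -0.2004, 0.0462]
eef_rot: [-1.574, 0.0, 1.259]
force: [13.5, -2.2, -7.2]
grip_width: 0.0005
```

The force jumped to 13.5 N, so the lever is at its stop. I'll back off and check.

>>> jog_arm(
  targets=[
    [0,[0,0,-0.6],0],
    [0,[0.2,0,-1.5],0],
    [0,[0.2,-2,-2],0],
    [0,[0.2,-5,-2],0],
    [0,[0.2,-9,-2],0],
    [0,[0,-13,-3],0],
    [0,[0,-17,-7],0],
    [0,[0,-20,-11],0],
    [0,[0,-20,-14],0],
    [0,[0,-20,-14],0],
  ],
)

```text
time_s: 11.3
ee_pos: [0.6628, -0.2438, 0.2447]
eef_rot: [-1.57, 0.0, 1.259]
force: [-0.2, 0.8, -1.9]
grip_width: 0.0009
```

Run:
```python
from station import ctrl,optics
from h import *
o=ctrl.get_obs(); print(o["ee_pos"],o["force"])
for n in ["wrist","scene"]:
    c=optics.camera(n); print(n); report(c,wristW(o,c) if n=="wrist" else None)
    cv2.imwrite(f"pics/{n}4.png",c["img"][:,:,::-1])
```

```text
[ 0.66275899 -0.24377959  0.24471649] [-0.16821386  0.80087789 -1.86362686]
wrist
red 116 zmed 0.0532 mean [ 0.682  -0.0692] ang -1.5391 rect [14.7 19.6] ctr [681.2 -68.6]
yellow 242 zmed 0.0533 mean [0.6299 0.1362] ang 1.5064 rect [19.  19.7] ctr [629.9 136.5]
blue 960 zmed 0.0491 mean [ 0.5565 -0.0431] ang -0.2569 rect [ 10.9 105.8] ctr [558.6 -43.6]
black none
red off centreline (mm, +left) 6.600877291672039
scene
red 82 zmed 0.0534 mean [ 0.6812 -0.0708] ang -1.1121 rect [18.9 23.8] ctr [682. -71.]
yellow 49 zmed 0.0531 mean [0.6333 0.1324] ang -1.15 rect [15.4 22. ] ctr [633.7 131.7]
blue 259 zmed 0.0494 mean [ 0.5601 -0.0463] ang -0.2576 rect [ 14.6 122.1] ctr [558.8 -46.5]
black 231 zmed 0.0471 mean [ 0.5181 -0.1876] ang 1.0791 rect [71.  25.8] ctr [ 517.1 -183.4]
red off centreline (mm, +left) 7.1423922032719
```

View pics/wrist4.png

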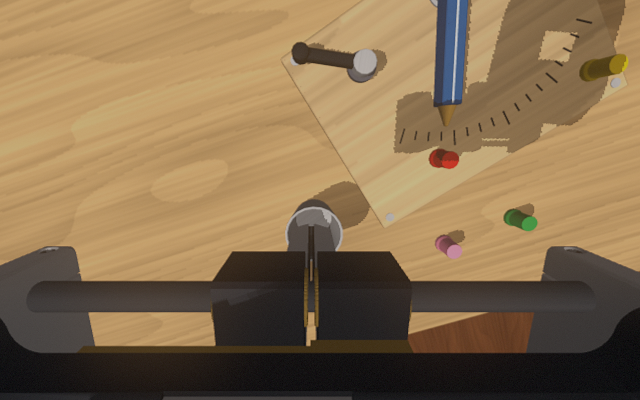

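The wrist view shows the lever fully over, with its end at (300,52) and hub at (363,62). The hand's shadow covers half the blue bar, which biases the mask, so I'll re-measure from the earlier unshaded viewpoint.

>>> jog_arm(
  targets=[
    [0,[5,0,0],0],
    [0,[10,0,0],0],
    [0,[15,0,-0.6],0],
    [0,[16.3,-0.5,-0.6],0],
    [0,[16.3,-0.5,-0.6],0],
    [0,[16.3,-0.5,-0.6],0],
    [0,[16.3,-0.5,-0.6],0],
  ],
)

```text
time_s: 12.1
ee_pos: [0.7151, -0.0916, 0.251]
eef_rot: [-1.571, 0.0, 1.257]
force: [-1.0, 0.1, -0.3]
grip_width: 0.0005
```

Run:
```python
from station import ctrl,optics
from h import *
o=ctrl.get_obs(); print(o["ee_pos"],o["force"])
for n in ["wrist","scene"]:
    c=optics.camera(n); print(n); W=wristW(o,c) if n=="wrist" else None; report(c,W)
    cv2.imwrite(f"pics/{n}5.png",c["img"][:,:,::-1])
    P=cloud(c,W); d=P[...,:2]-LP; r=np.hypot(*np.moveaxis(d,-1,0)); m=(r>.025)&(r<.082)&(P[...,2]>.04)&(P[...,2]<.06)&(d[...,0]<.03)&(d[...,1]<.01)
    q=d[m].mean(0); print("lever dir",np.arctan2(q[1],q[0]),m.sum())
```

```text
[ 0.71513789 -0.09160589  0.25096956] [-1.03960471  0.08306738 -0.30864559]
wrist
red 212 zmed 0.0531 mean [ 0.6792 -0.068 ] ang -0.3016 rect [18.8 19.8] ctr [679.4 -68. ]
yellow 265 zmed 0.0531 mean [0.6309 0.1359] ang -0.9621 rect [19.6 20.3] ctr [631.3 136. ]
blue 1612 zmed 0.0491 mean [ 0.5608 -0.0366] ang -0.2533 rect [ 22.1 109.3] ctr [563.  -37.2]
black none
red off centreline (mm, +left) -0.7693508837269374
lever dir -1.9870940686019802 737
scene
red 82 zmed 0.0535 mean [ 0.6814 -0.0713] ang -0.9355 rect [18.8 23.8] ctr [681.9 -71. ]
yellow 55 zmed 0.0531 mean [0.6324 0.1334] ang -0.8466 rect [19.5 24.8] ctr [632.9 133.2]
blue 386 zmed 0.0496 mean [ 0.5614 -0.0413] ang -0.258 rect [ 26.5 120.9] ctr [559.7 -40.4]
black 232 zmed 0.0472 mean [ 0.5181 -0.1873] ang 1.07 rect [71.  24.5] ctr [ 517.7 -183.3]
red off centreline (mm, +left) 1.56284890230015
lever dir -1.9606361684429614 246
```

View pics/wrist5.png

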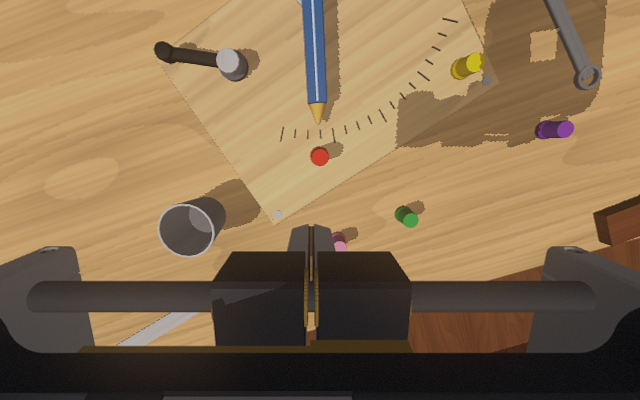

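Run:
```python
from station import ctrl,optics
from h import *
o=ctrl.get_obs(); c=optics.camera("wrist"); W=wristW(o,c); P=cloud(c,W)
g=cv2.cvtColor(c["img"],cv2.COLOR_RGB2GRAY); d=P[...,:2]-LP; r=np.hypot(d[...,0],d[...,1])
for k,m in dict(end=(r>.06)&(r<.095)&(P[...,2]>.048)&(P[...,2]<.058)&(d[...,1]<0)&(d[...,0]<.02), hub=(r<.02)&(P[...,2]>.046)&(P[...,2]<.056)&(g>110)).items():
    v,u=np.nonzero(m); q=ray(c,u,v,.051,W)[:,:2]; x=(q.max(0)+q.min(0))/2; print(k,m.sum(),q.mean(0),x)
    if k=="end": e=q.mean(0)
    else: t=e-q.mean(0); print(np.arctan2(t[1],t[0]),np.hypot(*t))
q=ray(c,[277,158],[214,66],.018,W); print(q, "board -y.. corner screws"); t=q[0]-q[1]; print("board x dir",np.arctan2(t[1],t[0]))
```

```text
end 253 [ 0.50590782 -0.20506211] [ 0.50607605 -0.20505241]
hub 459 [ 0.53927691 -0.1369158 ] [ 0.53939499 -0.13676385]
-2.0261445510731435 0.07587763764252536
[[ 0.74105744 -0.15033121  0.018     ]
 [ 0.50843478 -0.22980924  0.018     ]] board -y.. corner screws
board x dir 0.3292263892211143
```

The lever points at −2.026 rad with its end at the right radius (75.9 mm). Against a board yaw of about 0.25 that is about 1.49 rad, which is the stop. The hand is clear, so I'm handing in.

Run:
```python
from station import ctrl
print(ctrl.hand_in())
```

```text
the job is handed in; nothing more can be done
None
```

The job is handed in: the blue arm points at the red peg, the lock lever is over at its stop, and the hand is clear. I pushed both with the closed fingertips. The clock read about 12 s at the last move, well inside the 62 s limit.

- **Arm:** the red peg is 0.8 mm off the arm's centreline by the wrist camera and 1.6 mm by the scene camera. The wrist reading was the same before the lever push, so the arm did not move. The limit is 6 mm.
- **Lever:** it points at −2.03 rad against a board yaw of about 0.25, so it is at about 1.49 rad of 1.5. The force jumped to about 15 N in total at the stop, below the 25 N limit. It stayed around 3 N or less in the readings taken during the pushes.
- **Bystanders:** both pegs read within about 1 mm of their earlier positions in the same views. I judged the wrench and tin by eye only. I did not check the jar again after the push.

**Checks that disagreed:**
- One arm reading showed about 7 mm off. The hand's shadow covered half the blue bar, and the reading went away from an unshaded viewpoint.
- Rougher lever estimates ranged from −1.96 to −2.07 rad.
- A last board-yaw check from two hand-picked corner points gave 0.33 rad. I set it aside as a bad pick, because the board edges and both pivot positions agree on 0.25. Taken at face value, 0.33 would put the lever past its stop, at about 1.57 rad.

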